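# Lock a flute block in the drilling jig with the taper shim

### The job

Set the hardwood block on the drilling jig's stage, seated flat between the two end stops and against the fence, and let go of it. Then take the flat taper shim from the rack and slide it straight down, upright and in line with the plates, between the jaw plate and the cheek plate until it drags snugly on both; don't ram it, and leave the other things on the bench where they are. Finish while still holding the shim by its handle at that depth, so that the block stays locked for drilling: do not let go.

Things in the scene. Friction and masses are not known exactly. Their poses are not given: they have to be found in the camera images.
- jig: Plywood drilling jig fixed to the bench, base 180 x 158 x 22 mm high. Origin at bench height near the base's middle; x runs along the fence, y is the clamping direction: fence (y = -35 mm), block, sprung jaw plate, gap, cheek plate (y = 10 to 11.5 mm). z up. Under the gap the base has an open slot 44 x 16 mm.
- seat (a point): Where the middle of the seated block's underside belongs: on the aluminium stage top, 28 mm above the bench, midway between two steel end stops (8 mm high, inner faces at x = -26 and 26 mm from here) and 15 mm from the steel fence's face (fence 44 mm long, 30 mm above the stage, top edge bevelled back). Axes as the jig's.
- jaw (a joint): Steel jaw plate, 40 mm long (jig x), 10 thick, top 48 mm above the stage. 0 m = forward, face 29.5 mm from the fence (block: 30); grows to 0.0045 away from it. A spring (1.5 N at 0, 150 N/m) presses it to the fence. A steep bevel widens the mouth to 34.5 mm at the jaw's top: a block let down 2 mm clear of the fence pushes the jaw back and, once released, is pressed to the fence.
- jaw_edge (a point): Middle of the jaw plate's back face (the one towards the cheek) at the foot of its lead-in bevel, 71 mm above the bench; the bevel leans back 3 mm over the last 5 mm up to the plate's top at 76 mm. Moves with the jaw. Axes as the jig's.
- cheek (a joint): Aluminium cheek plate, 64 mm long, 10 mm thick, top 76 mm above the bench, held by two wing nuts at a varying setting; it does not give. Value in m, 0 to 0.0015: with the block seated against the fence the gap between jaw and cheek is 5 mm plus this value.
- cheek_edge (a point): Middle of the cheek plate's face towards the jaw, at the foot of its lead-in bevel, 71 mm above the bench; the bevel leans back 3 mm over the last 5 mm up to the top at 76 mm, so the mouth is 6 mm wider than the gap. The gap is the space from jaw_edge to here along jig y. Axes as the jig's.
- blank_center (a point): Centre of the dark hardwood block, 46 (its x) x 30 (its y) x 45 mm high, 55 g, standing loose on the bench. It goes into the jig with its 46 mm side along the fence, either way round.
- rack: Brown wooden tool rack fixed on the bench, 68 x 224 x 85 mm high, three slots 28 x 12 mm, 70 mm apart in a row along its y axis; three tools stand in it in any order, handles up: the shim, and a file and an awl with round turned handles. A shim lifted out must clear their handles (tops 147 mm above the bench). Origin under its centre.
- shim_handle (a point): Centre of the taper shim's square-edged flat wooden handle, 30 (its x) x 16 (its y) x 52 mm high (z up). Below it a steel blade 24 mm wide (x), 70 mm long, tapering evenly on both faces from 8.4 mm thick (y) at the handle to 2 mm at the tip. 100 g. Stands upright, a little loose, in a rack slot, the handle's underside on the rack's top.
- shim_tip (a point): Middle of the shim blade's tip, 96 mm below the handle's centre. Axes as the shim's. Let down off-centre, the blade rubs on one plate first and is pushed sideways by it; it is snug once it bears on both plates, with the side push eased off.
- file: File with round turned handle (30 mm wide, 62 mm high) standing in the rack; bystander. Origin at the handle's underside.
- awl: Awl with round turned handle (34 mm wide, 56 mm high) standing in the rack; bystander. Origin at the handle's underside.
- bamboo_a: Bystander: bamboo tube 34 mm across, 75 mm high, standing. Origin at its foot.
- bamboo_b: Bystander: bamboo tube 28 mm across, 55 mm high, standing. Origin at its foot.
- oil: Bystander: jar of oil, 48 mm across, 85 mm high. Origin at its foot.
- cork: Bystander: cork stopper 26 mm across, 30 mm high. Origin at its foot.
- tuner: Bystander: black electronic tuner 75 x 110 x 22 mm. Origin under its centre.
- knife: Bystander: knife lying on the bench, 200 mm long, 22 mm high. Origin near the middle.
- tape: Bystander: roll of paper tape 60 mm across, 18 mm high. Origin under its centre.
Things that resemble listed ones, but are neither listed nor needed, are in the scene too. There is more than one size of the part that bears shim_handle; the job needs the largest.

How it is judged:
By the outcome, as a careful person would: the job done as asked, in the order asked, and still so for the second after the job is handed in, while the arm keeps its last pose, push and grip.
It also fails if it takes over 54 s, if anything falls off the work surface, if the arm or the gripper's body presses on something with over 40 N, if the wrist force passes 120 N, or if a joint passes its speed limit or range.

### The arm

A 6-joint arm with a two-finger parallel gripper is mounted at the origin on the work surface. World frame = base frame: x ahead of the robot, y to its left, z up, the work surface at z = 0. Lengths are in mm, angles in rad, forces in N, time in s.
With the tool pointing down it reaches from about 350 to 775 mm from the base axis. Payload 7.3 kg.
Tool frame: the origin (TCP) lies between the finger pads; the fingertips stand 22 mm ahead of it and the grasp point (between the pads) lies 3 mm ahead of it (nose_length is the distance from the TCP to the fingertips, in mm); z points along the fingers, y is the direction in which the jaws open and shut (so a half turn about z gives the same grasp; the last joint's range is limited). The gripper opens to 92 mm and grips with 3 to 60 N. Pads are 19 mm wide; open, the fingers measure 130 mm over their backs; the gripper's body (75 mm by 190 mm) begins 47 mm behind the grasp point.
Start: joints at [1.159, 0.342, 1.524, -0, 1.275, -0.146], TCP at [137.891, 506.585, 248.741] pointing down, gripper open.
Joint ranges: [-2.53, 2.53], [-0.77, 2.02], [0.04, 2.7], [-1, 4.14], [0.28, 2.66], [-3.11, 3.11]. Speed limits (rad/s): [2.57, 2.57, 3.14, 3.14, 3.14, 3.14].

### API

Orientations are given as [roll, pitch, yaw] about the fixed x, y, z axes, in that order (R = Rz(yaw) Ry(pitch) Rx(roll)).
In Python, from plant import get_obs, capture, close_job, nose_length gives the robot as it stands.
- The arm moves only by the tool step_arm, never from a script. Its argument "increments" is text: rows parted by semicolons, each of 7 numbers parted by spaces: the turn, a rotation vector about the tool's x, y, z in rad, then the shift along the tool's x, y, z in mm, then the opening, from -1 (shut) to 1 (fully open). A call has 1 to 20 rows; each row is the pose to reach, as a shift and turn from the pose commanded when the call began, along the tool's axes at that moment; what a row does not reach only later rows make up. A row lasts 1/8 s, in which the tool goes at most 62.5 mm and 10.7 degrees, less where a joint would pass 70% of its speed; a pose out of reach is approached as far as the arm can. A call with a gripper value outside its range is refused whole. The fingers move at their own pace and stop on an object; the grip force is fixed at half the most. Time passes only in rows, so rows that repeat a pose let the fingers close. It gives the time, the measured TCP pose, the force and the opening at its end, in the units of the state.
- get_obs(): the state, without advancing time (a new reading comes with each control period).
- capture(name): name is "side" or "top"; returns a dict with "frame" (384x512x3 uint8, red, green, blue), "K" (3x3 intrinsics, pixels), "extrinsics" (4x4, takes a point from world to camera coordinates). Camera axes: x right, y down, z forward; pixel columns grow to the right and rows downward; lengths in mm; the calibration is good to about 2 mm. A picture is of the moment at which its call begins. There is no depth.
- close_job(): hands the job in, once; it reports no verdict.
The state is a dict: "time": time; "joint_positions": joint angles; "dq": joint speeds; "tau": joint torques, N m; "tool_pos": TCP position; "tcp_rot": TCP orientation; "contact_force": force on the tool from outside, world axes, zero at the start; "moment": the same for the moment, N m; "grip_width": finger opening in mm.
Only numpy, scipy, OpenCV 4.12 (cv2) and the standard library are available. Lean on these libraries where they do the work, as an engineer would, in place of code of your own. Each camera call takes 0.05 s, during which the arm holds its last target.

## Working session

There is one attempt and no reset: what is moved stays moved. The work goes in short steps, Python scripts to look and compute and a tool call to move; the robot and the scene stay as the last step left them, time stands still between calls to the robot, and variables do not carry over. Pictures are saved under pics/ and viewed, and the job is handed in when it is done.

Besides the shell and the picture viewer there is one more tool, called after "Call:" as a command line: name --argument value ..., lists and objects as JSON in quotes. step_arm: Moves the arm, as the interface text tells. Its arguments: {"type":"object","properties":{"increments":{"type":"string"}},"required":["increments"]}

```bash
ls; mkdir -p pics; python3 - <<'E'
from plant import *
import cv2,numpy as np
o=get_obs();print(o)
for n in("side","top"):
    c=capture(n);cv2.imwrite(f"pics/{n}0.png",cv2.resize(c["frame"][:,:,::-1],(800,600),interpolation=cv2.INTER_CUBIC))
    cv2.imwrite(f"pics/raw_{n}0.png",c["frame"][:,:,::-1])
    np.savez(f"cal_{n}.npz",K=c["K"],E=c["extrinsics"]);print(c["K"],c["extrinsics"])
print(nose_length)
E
```

```text
pics
{'time': 0.0, 'joint_positions': array([ 1.15896271e+00,  3.42709193e-01,  1.52502535e+00, -1.58227624e-05,
        1.27539163e+00, -1.46012723e-01]), 'dq': array([-8.88282835e-05,  1.45674972e-03, -1.45986935e-04, -8.96069145e-04,
       -6.57297788e-04,  2.40518836e-04]), 'tau': array([-2.51216705e-03, -4.31259942e+01, -2.44205046e+01,  7.14538177e-02,
        5.63717773e-02, -8.45825571e-05]), 'tool_pos': array([137.75522399, 506.21461743, 248.04905058]), 'tcp_rot': array([-3.14007325e+00, -2.08148885e-04,  2.87577622e+00]), 'contact_force': array([ 0.03668995, -0.77335353,  0.99063563]), 'moment': array([ 0.02906152, -0.01886529,  0.03309126]), 'grip_width': 91.88880222532237}
[[409.66552493   0.         260.88549558]
 [  0.         409.66552493 190.78122857]
 [  0.           0.           1.        ]] [[ 9.98896080e-01 -4.68179857e-02  3.83371122e-03 -5.66428207e+02]
 [-2.16264470e-02 -5.30791619e-01 -8.47226389e-01  8.21894178e+01]
 [ 4.17003347e-02  8.46208209e-01 -5.31218175e-01  1.07711299e+03]
 [ 0.00000000e+00  0.00000000e+00  0.00000000e+00  1.00000000e+00]]
[[361.87493883   0.         256.03039815]
 [  0.         361.87493883 187.16142626]
 [  0.           0.           1.        ]] [[-3.08494522e-03 -9.99928427e-01 -1.15595499e-02  2.93578924e+00]
 [-9.88822436e-01  4.77342603e-03 -1.49021489e-01  5.75232632e+02]
 [ 1.49066002e-01  1.09706192e-02 -9.88766389e-01  1.02982944e+03]
 [ 0.00000000e+00  0.00000000e+00  0.00000000e+00  1.00000000e+00]]
22.0
```

View pics/side0.png

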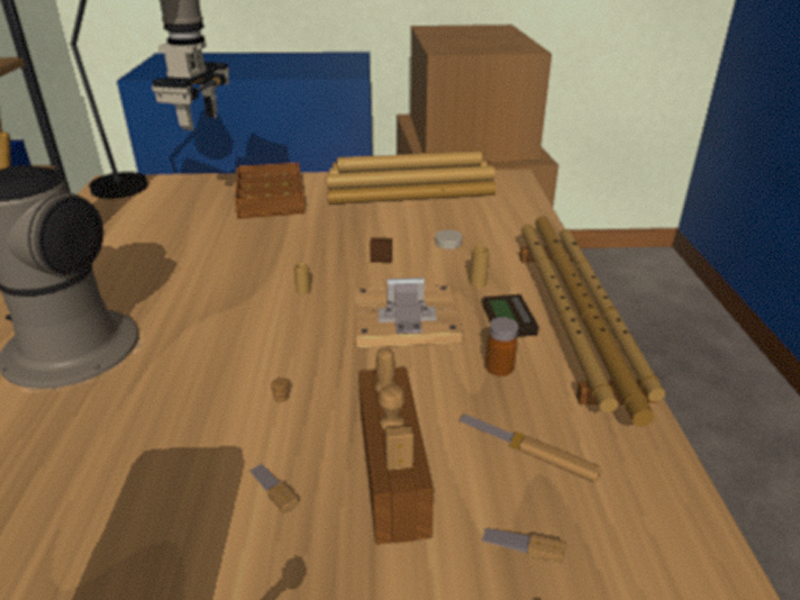

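View pics/top0.png

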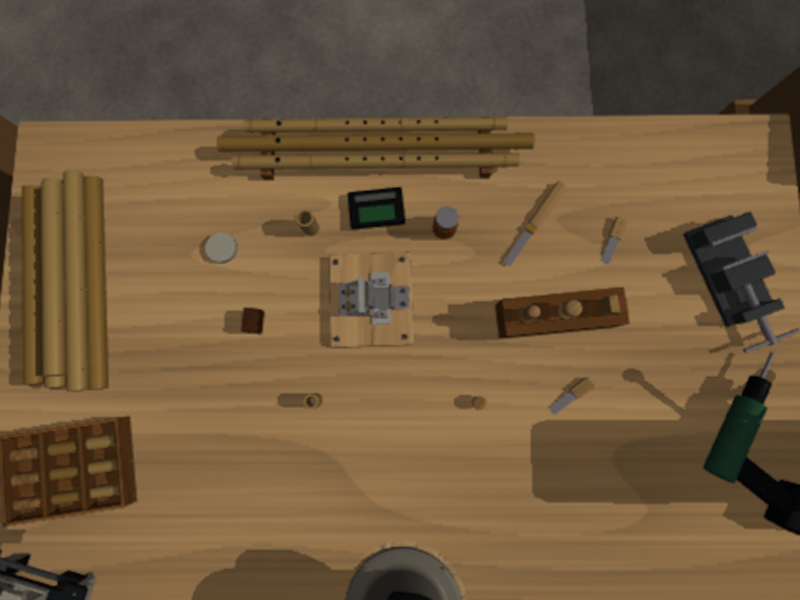

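Candidates for the shim (800×600 side pixels):
- Flat-handled tool in the rack at (400,447), top view (615,305).
- Loose small shims on the bench at (275,487) and (525,543), top view (572,395) and (613,240).
- Round handles in the rack, the file and the awl, at (385,370) and (391,403).

I choose the square-edged one in the rack. For the block, the only candidate is the dark cube at side (381,250), top (253,320). Next, close crops.

```bash
cat > h.py <<'E'
import numpy as np,cv2
C={n:np.load(f"cal_{n}.npz") for n in("side","top")}
def proj(n,p):
    K,E=C[n]["K"],C[n]["E"];q=E[:3,:3]@np.array(p,float)+E[:3,3];q=K@q;return q[:2]/q[2]
def ray(n,uv):
    K,E=C[n]["K"],C[n]["E"];R=E[:3,:3];return -R.T@E[:3,3],R.T@np.linalg.solve(K,[uv[0],uv[1],1])
def onz(n,uv,z):
    o,d=ray(n,uv);return o+d*(z-o[2])/d[2]
def tri(us,ut):
    A=[];b=[]
    (o1,d1),(o2,d2)=ray("side",us),ray("top",ut)
    s=np.linalg.lstsq(np.c_[d1,-d2],o2-o1,rcond=None)[0]
    a,c=o1+s[0]*d1,o2+s[1]*d2
    return (a+c)/2,np.linalg.norm(a-c)
def crop(src,dst,u0,v0,u1,v1,f):
    im=cv2.imread(src)[v0:v1,u0:u1];im=cv2.resize(im,None,fx=f,fy=f,interpolation=cv2.INTER_CUBIC)
    for u in range((u0+9)//10*10,u1,10):
        cv2.line(im,((u-u0)*f+f//2,0),((u-u0)*f+f//2,6),(0,0,255),1);cv2.putText(im,str(u),((u-u0)*f-6,16),0,.35,(0,0,255),1)
    for v in range((v0+9)//10*10,v1,10):
        cv2.line(im,(0,(v-v0)*f+f//2),(6,(v-v0)*f+f//2),(0,0,255),1);cv2.putText(im,str(v),(8,(v-v0)*f+f//2+4),0,.35,(0,0,255),1)
    cv2.imwrite(dst,im)
E
python3 - <<'E'
from h import *
crop("pics/raw_side0.png","pics/c_rack_s.png",222,218,282,348,4)
crop("pics/raw_top0.png","pics/c_rack_t.png",310,180,410,220,8)
crop("pics/raw_side0.png","pics/c_jig_s.png",222,145,302,225,7)
crop("pics/raw_top0.png","pics/c_jig_t.png",205,155,270,225,8)
crop("pics/raw_top0.png","pics/c_blk_t.png",145,190,180,220,12)
crop("pics/raw_side0.png","pics/c_blk_s.png",230,145,260,175,12)
E
```

```text
(no output)
```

View pics/c_rack_s.png

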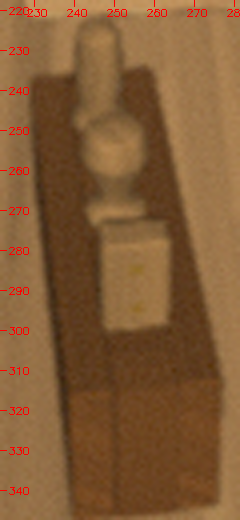

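View pics/c_rack_t.png

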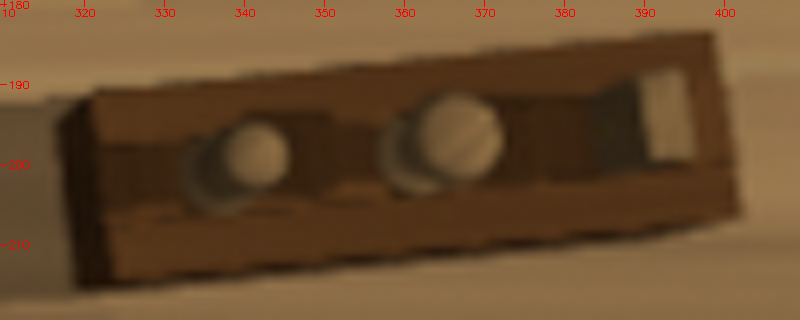

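View pics/c_jig_s.png

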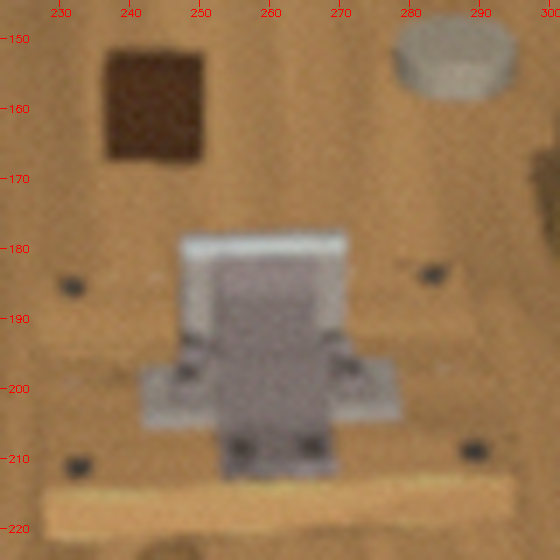

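View pics/c_jig_t.png

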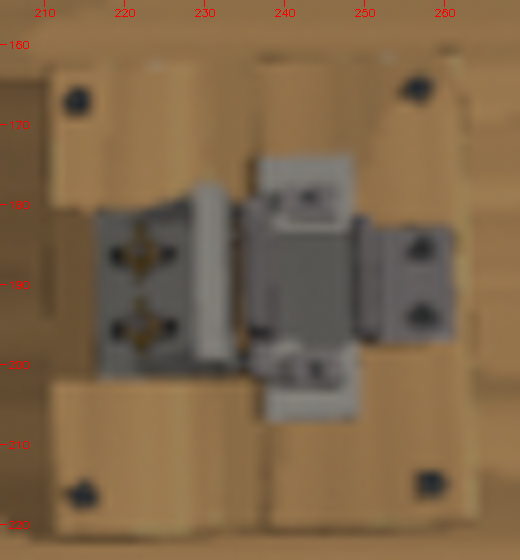

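View pics/c_blk_t.png

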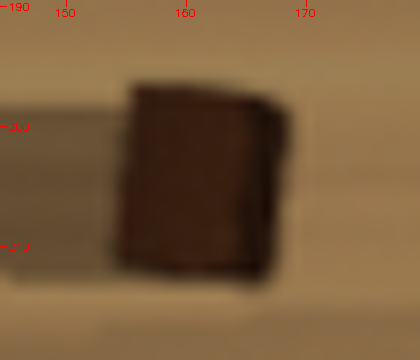

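View pics/c_blk_s.png

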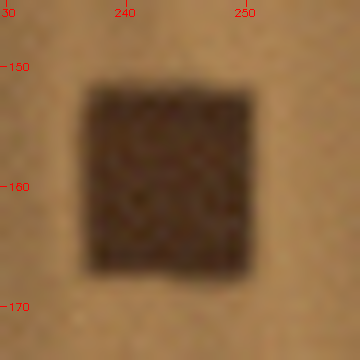

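```bash
python3 - <<'E'
from h import *
f=8
def up(n,box):
    im=cv2.imread(f"pics/raw_{n}0.png").astype(np.float32);u0,v0,u1,v1=box
    c=im[v0:v1,u0:u1];return cv2.resize(c,None,fx=f,fy=f,interpolation=cv2.INTER_LINEAR)
def topix(p,box): return (np.asarray(p,float)+.5)/f-.5+np.array(box[:2])
# block
for n,box in(("top",(145,190,180,220)),("side",(230,145,260,175))):
    g=up(n,box)[:,:,2]; bg=130 if n=="top" else 150
    print(n,g.min(),np.median(g))
    m=(g<(np.percentile(g,5)+np.median(g))/2*0.9).astype(np.uint8)
    k,_=cv2.findContours(m,cv2.RETR_EXTERNAL,cv2.CHAIN_APPROX_NONE);k=max(k,key=cv2.contourArea)
    a=cv2.approxPolyDP(k,0.04*cv2.arcLength(k,True),True)[:,0];print(topix(a,box).round(2).tolist(), cv2.minAreaRect(k)[2])
# shim handle in top & side
for n,box in(("top",(380,180,402,206)),("side",(240,265,272,308))):
    g=up(n,box)[:,:,1]; 
    m=(g>(np.percentile(g,8)+np.percentile(g,95))/2).astype(np.uint8)
    k,_=cv2.findContours(m,cv2.RETR_EXTERNAL,cv2.CHAIN_APPROX_NONE)
    for kk in k:
      if cv2.contourArea(kk)>500:
        b=cv2.boxPoints(cv2.minAreaRect(kk));print(n,topix(b,box).round(2).tolist(),cv2.minAreaRect(kk))
# gripper-free profile prints for jig
t=cv2.imread("pics/raw_top0.png").astype(int)
print("top rows mean u228..266",[ (u,*t[185:196,u].mean(0).round().astype(int)) for u in range(226,266)])
E
```

```text
top 33.246094 141.20703
[[155.94, 196.94], [153.69, 211.44], [166.19, 213.06], [168.31, 198.94]] 6.428747177124023
side 65.55078 156.0
[[237.94, 152.06], [237.31, 166.94], [249.94, 167.06], [250.19, 152.94]] 90.0
top [[389.55, 189.19], [394.81, 188.28], [396.63, 198.86], [391.38, 199.76]] ((108.23845672607422, 115.68302154541016), (85.83697509765625, 42.646629333496094), 80.21759033203125)
top [[379.56, 179.56], [401.44, 179.56], [401.44, 196.94], [379.56, 196.94]] ((87.5, 69.5), (139.0, 175.0), 90.0)
side [[266.31, 264.56], [271.44, 264.56], [271.44, 285.44], [266.31, 285.44]] ((234.5, 83.5), (167.0, 41.0), 90.0)
side [[242.58, 265.35], [261.72, 262.46], [267.12, 298.17], [247.98, 301.06]] ((122.30418395996094, 137.57177734375), (288.8803405761719, 154.87283325195312), 81.406982421875)
top rows mean u228..266 [(226, np.int64(70), np.int64(72), np.int64(74)), (227, np.int64(78), np.int64(82), np.int64(83)), (228, np.int64(82), np.int64(86), np.int64(88)), (229, np.int64(101), np.int64(105), np.int64(108)), (230, np.int64(119), np.int64(124), np.int64(127)), (231, np.int64(120), np.in
[... 1004 characters left out ...]
9)), (252, np.int64(83), np.int64(83), np.int64(87)), (253, np.int64(94), np.int64(94), np.int64(99)), (254, np.int64(93), np.int64(93), np.int64(97)), (255, np.int64(89), np.int64(89), np.int64(93)), (256, np.int64(79), np.int64(79), np.int64(83)), (257, np.int64(71), np.int64(71), np.int64(73)), (258, np.int64(73), np.int64(73), np.int64(76)), (259, np.int64(84), np.int64(83), np.int64(87)), (260, np.int64(92), np.int64(92), np.int64(97)), (261, np.int64(89), np.int64(101), np.int64(115)), (262, np.int64(85), np.int64(120), np.int64(143)), (263, np.int64(82), np.int64(123), np.int64(150)), (264, np.int64(75), np.int64(114), np.int64(146)), (265, np.int64(76), np.int64(116), np.int64(149))]
```

```bash
python3 - <<'E'
from h import *
print("cams",ray("side",(0,0))[0],ray("top",(0,0))[0])
t=cv2.imread("pics/raw_top0.png").astype(float).mean(2)
s=cv2.imread("pics/raw_side0.png").astype(float).mean(2)
def cross(line,lo,hi,thr):
    # all crossings
    r=[]
    for i in range(lo,hi):
        a,b=line[i],line[i+1]
        if (a-thr)*(b-thr)<=0 and a!=b: r.append((round(i+(thr-a)/(b-a),2),'+' if b>a else '-'))
    return r
print("cheek u edges per row")
for v in range(178,202): print(v,cross(t[v],224,240,98))
print("cheek ends v per col"); 
for u in (229,230,231,232): print(u,cross(t[:,u],172,206,95))
# screws
for n,im,pts in(("top",t,[(214,167),(256.5,165.5),(258,215),(214.7,216.3)]),("side",s,[(231.5,185.5),(283,183.5),(289,209),(232.5,211)])):
    for p in pts:
        u,v=int(round(p[0])),int(round(p[1]));w=im[v-4:v+5,u-4:u+5];d=np.clip(np.median(w)*.85-w,0,None)
        yy,xx=np.mgrid[v-4:v+5,u-4:u+5];c=((d*xx).sum()/d.sum(),(d*yy).sum()/d.sum())
        print(n,np.round(c,2),onz(n,c,22).round(1))
E
```

```text
cams [ 522.66440856 -894.35542906  643.98656289] [ 415.29943159  -11.10811791 1104.01669888]
cheek u edges per row
178 [(np.float64(234.54), '-'), (np.float64(237.24), '+')]
179 [(np.float64(227.19), '-'), (np.float64(228.25), '+'), (np.float64(233.94), '-')]
180 [(np.float64(228.85), '+'), (np.float64(232.78), '-')]
181 [(np.float64(228.98), '+'), (np.float64(232.64), '-'), (np.float64(239.83), '+')]
182 [(np.float64(228.94), '+'), (np.float64(232.6), '-'), (np.float64(238.33), '+')]
183 [(np.float64(228.8), '+'), (np.float64(232.63), '-'), (np.float64(238.56), '+')]
184 [(np.float64(228.64), '+'), (np.float64(232.74), '-')]
185 [(np.float64(228.63), '+'), (np.float64(232.6), '-')]
186 [(np.float64(228.63), '+'), (np.float64(232.61), '-')]
187 [(np.float64(228.62), '+'), (np.float64(232.6), '-')]
188 [(np.float64(228.62), '+'), (np.float64(232.67), '-')]
189 [(np.float64(228.6), '+'), (np.float64(232.8), '-')]
190 [(np.float64(228.59), '+'), (np.float64(232.78), '-')]
191 [(np.float64(228.58), '+'), (np.float64(232.76), '-')]
192 [(np.float64(228.63), '+'), (np.float64(232.75), '-')
[... 438 characters left out ...]
), (np.float64(233.11), '-'), (np.float64(237.22), '+')]
200 [(np.float64(237.15), '+'), (np.float64(238.52), '-')]
201 []
cheek ends v per col
229 [(np.float64(198.17), '-'), (np.float64(202.34), '+')]
230 [(np.float64(199.33), '-'), (np.float64(202.36), '+')]
231 [(np.float64(199.36), '-'), (np.float64(202.47), '+')]
232 [(np.float64(199.33), '-'), (np.float64(202.6), '+')]
top [213.   167.41] [640.  132.1  22. ]
top [256.66 165.64] [644.8  -1.2  22. ]
top [258.3 215. ] [494.2  -5.6  22. ]
top [214.01 216.53] [490.2 126.9  22. ]
side [231.9  185.46] [488.4 129.1  22. ]
side [283.52 183.78] [639.8 132.4  22. ]
side [289.34 209.01] [643.1   1.8  22. ]
side [232.76 211.27] [492.4  -2.5  22. ]
```

```bash
python3 - <<'E'
from h import *
c=np.array([566.6,64.1]);a=0.030;R=np.array([[np.cos(a),-np.sin(a)],[np.sin(a),np.cos(a)]])
def J(n,uv,z): 
    p=onz(n,uv,z);return p.round(1),(R.T@(p[:2]-c)).round(1)
for l,n,uv,z in[("cheek back top","top",(228.5,182),76),("cheek back top","top",(228.75,196),76),("cheek front low z40","top",(232.75,189),40),("cheek front z71","top",(232.75,189),71),
 ("cheek end bright","top",(231,199.35),76),("cheek end hi","top",(231,177.5),76),
 ("fence dark 248.5","top",(248.5,189),58),("fence 249.6","top",(249.6,189),58),("jaw left 235.3","top",(235.3,189),76),("jaw left 235.3","top",(235.3,189),30),
 ("plate v174","top",(243,174),28),("plate v207","top",(243,206.5),28),("fence foot end","top",(261.3,190),28),
 ("cheek L side","side",(247.3,178.5),76),("cheek R side","side",(271.2,178.3),76),("fence L bot","side",(253.3,212.5),22),("fence R bot","side",(269.5,212.5),22)]:
    print(l,uv,z,*J(n,uv,z))
E
```

```text
cheek back top (228.5, 182) 76 [585.7  79.6  76. ] [19.6 14.9]
cheek back top (228.75, 196) 76 [545.1  78.5  76. ] [-21.1  15.1]
cheek front low z40 (232.75, 189) 40 [570.5  69.9  40. ] [4.1 5.7]
cheek front z71 (232.75, 189) 71 [566.   67.6  71. ] [-0.5  3.5]
cheek end bright (231, 199.35) 76 [535.4  72.   76. ] [-31.    8.9]
cheek end hi (231, 177.5) 76 [598.8  72.5  76. ] [32.5  7.4]
fence dark 248.5 (248.5, 189) 58 [567.7  22.5  58. ] [ -0.2 -41.6]
fence 249.6 (249.6, 189) 58 [567.7  19.3  58. ] [ -0.3 -44.8]
jaw left 235.3 (235.3, 189) 76 [565.2  59.9  76. ] [-1.5 -4.2]
jaw left 235.3 (235.3, 189) 30 [571.9  63.   30. ] [ 5.3 -1.2]
plate v174 (243, 174) 28 [618.   40.1  28. ] [ 50.6 -25.5]
plate v207 (243, 206.5) 28 [519.3  39.9  28. ] [-48.  -22.8]
fence foot end (261.3, 190) 28 [568.8 -15.   28. ] [ -0.2 -79.1]
cheek L side (247.3, 178.5) 76 [533.   75.2  76. ] [-33.2  12.1]
cheek R side (271.2, 178.3) 76 [598.5  73.7  76. ] [32.2  8.6]
fence L bot (253.3, 212.5) 22 [546.5 -10.4  22. ] [-22.3 -73.8]
fence R bot (269.5, 212.5) 22 [589.1 -12.1  22. ] [ 20.2 -76.9]
```

```bash
python3 - <<'E'
from h import *
crop("pics/raw_top0.png","pics/c_jig_t2.png",222,170,266,210,18)
crop("pics/raw_side0.png","pics/c_jig_s2.png",238,172,282,218,16)
E
```

```text
(no output)
```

View pics/c_jig_t2.png

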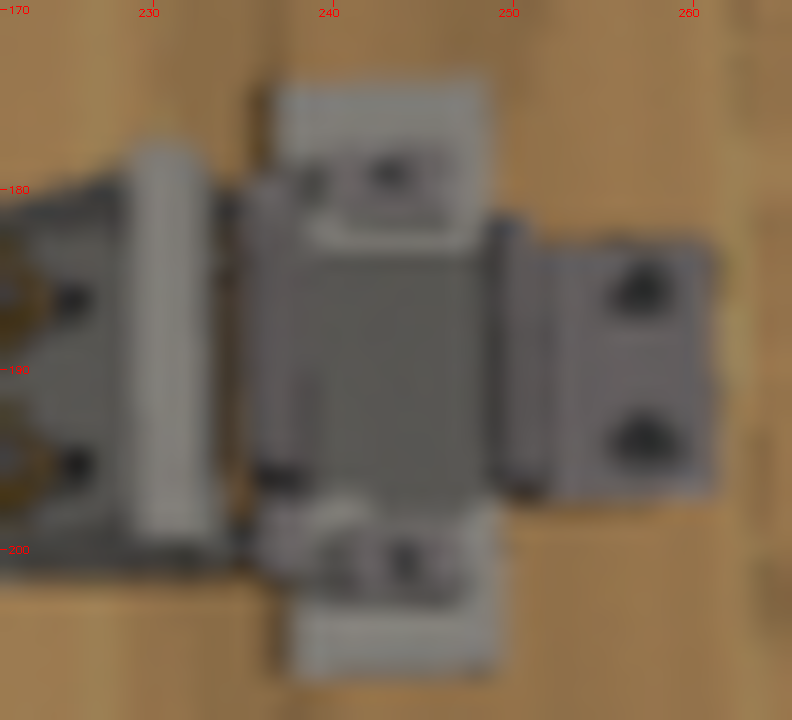

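View pics/c_jig_s2.png

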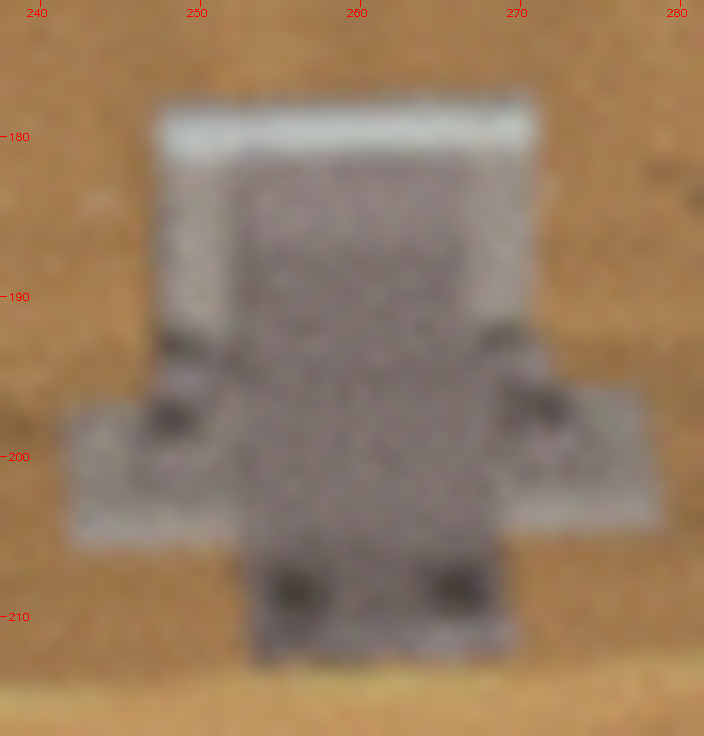

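```bash
python3 - <<'E'
from h import *
P=lambda n,uv,z:print(n,uv,z,onz(n,uv,z).round(1))
print("block");
for uv,z in[((155.94,196.94),45),((153.69,211.44),45),((166.19,213.06),0),((168.31,198.94),0)]:P("top",uv,z)
for uv,z in[((237.31,166.94),0),((249.94,167.06),0),((237.94,152.06),45),((250.19,152.94),45)]:P("side",uv,z)
print("shim top z137")
for uv in[[389.55, 189.19], [394.81, 188.28], [396.63, 198.86], [391.38, 199.76]]:P("top",uv,137)
for uv,z in[((247.2,300),85),((263.2,299.3),85),((246.3,278.5),137),((263.8,276.5),137),((246,275),137),((263,272.5),137)]:P("side",uv,z)
print("rack")
for uv,z in[((321,191.5),85),((398.5,183.8),85),((402,205.5),85),((324,214.5),85)]:P("top",uv,z)
E
crop() { :; }; python3 -c "
from h import *
crop('pics/raw_side0.png','pics/c_sh.png',238,262,278,348,8)"
```

```text
block
top (155.94, 196.94) 45 [547.1 296.7  45. ]
top (153.69, 211.44) 45 [504.2 301.7  45. ]
top (166.19, 213.06) 0 [502.9 276.4   0. ]
top (168.31, 198.94) 0 [546.4 271.4   0. ]
side (237.31, 166.94) 0 [503.3 280.8   0. ]
side (249.94, 167.06) 0 [544.4 278.3   0. ]
side (237.94, 152.06) 45 [506.5 298.7  45. ]
side (250.19, 152.94) 45 [546.  290.8  45. ]
shim top z137
top [389.55, 189.19] 137 [ 553.8 -359.4  137. ]
top [394.81, 188.28] 137 [ 556.2 -373.6  137. ]
top [396.63, 198.86] 137 [ 527.6 -376.7  137. ]
top [391.38, 199.76] 137 [ 525.2 -362.6  137. ]
side (247.2, 300) 85 [ 524.6 -373.    85. ]
side (263.2, 299.3) 85 [ 553.4 -372.6   85. ]
side (246.3, 278.5) 137 [ 523.7 -372.1  137. ]
side (263.8, 276.5) 137 [ 554.4 -368.5  137. ]
side (246, 275) 137 [ 523.4 -363.5  137. ]
side (263, 272.5) 137 [ 553.5 -358.5  137. ]
rack
top (321, 191.5) 85 [ 555.6 -184.1   85. ]
top (398.5, 183.8) 85 [ 576.6 -404.3   85. ]
top (402, 205.5) 85 [ 514.8 -410.3   85. ]
top (324, 214.5) 85 [ 490.3 -190.6   85. ]
```

View pics/c_sh.png

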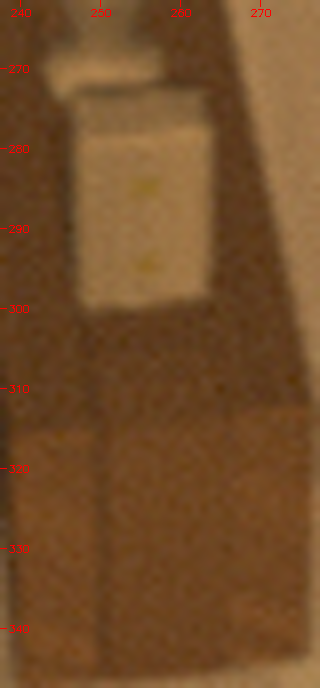

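The crop shows a square-edged flat handle spanning u 247–263 and v 273–300. That gives about 30 × 16 × 52 mm at (540,-368) with yaw ≈0.1, which matches the shim. The jig comes out at about (567,58) with yaw 0.03, and the block at (525,287) with yaw -0.1.

```bash
cat > mv.py <<'E'
# usage: mv.py  x y z yaw (current commanded)  then target(s) x y z yaw ... prints tool-axis increments
import sys,numpy as np
from scipy.spatial.transform import Rotation as Ro
v=list(map(float,sys.argv[1:]));c=v[:4]
R0=Ro.from_euler("xyz",[np.pi,0,c[3]])
for i in range(4,len(v),4):
    t=v[i:i+4];d=R0.inv().apply(np.array(t[:3])-c[:3]);r=(R0.inv()*Ro.from_euler("xyz",[np.pi,0,t[3]])).as_rotvec()
    print(t,"rot",r.round(4),"shift",d.round(1))
E
python3 mv.py 137.891 506.585 248.741 2.8758 525.3 287 130 1.471
```

```text
[525.3, 287.0, 130.0, 1.471] rot [-0.     -0.      1.4048] shift [-431.5 -110.1  118.7]
```

Call:
step_arm --increments "0 0 0.18 -54 -14 15 1;0 0 0.36 -108 -28 30 1;0 0 0.54 -162 -41 45 1;0 0 0.72 -216 -55 59 1;0 0 0.9 -270 -69 74 1;0 0 1.08 -324 -83 89 1;0 0 1.25 -378 -96 104 1;0 0 1.405 -431.5 -110 118.7 1;0 0 1.405 -431.5 -110 118.7 1;0 0 1.405 -431.5 -110 118.7 1;0 0 1.405 -431.5 -110 118.7 1"

```text
time: 1.48
tool_pos: [524.3, 288.1, 130.5]
tcp_rot: [3.142, -0.0, 1.473]
contact_force: [0.8, -0.1, 0.3]
grip_width: 91.7
```

```bash
cat > snap.py <<'E'
import sys
from plant import *
from h import *
np.set_printoptions(precision=3,suppress=True)
t=sys.argv[1];o=get_obs();print(o["time"],o["tool_pos"],o["tcp_rot"],o["contact_force"],o["moment"],o["grip_width"],"q",o["joint_positions"])
for n in("side","top"):
    cv2.imwrite(f"pics/raw_{n}{t}.png",capture(n)["frame"][:,:,::-1])
E
python3 snap.py 1; python3 -c "
from h import *
crop('pics/raw_top1.png','pics/t1.png',125,160,205,240,7)
crop('pics/raw_side1.png','pics/s1.png',205,90,285,180,7)"
```

```text
1.475 [524.325 288.057 130.464] [ 3.142 -0.     1.473] [ 0.841 -0.13   0.334] [-0.064  0.023  0.015] 91.69737633309099 q [0.374 0.585 1.472 0.    1.085 0.472]
```

View pics/t1.png

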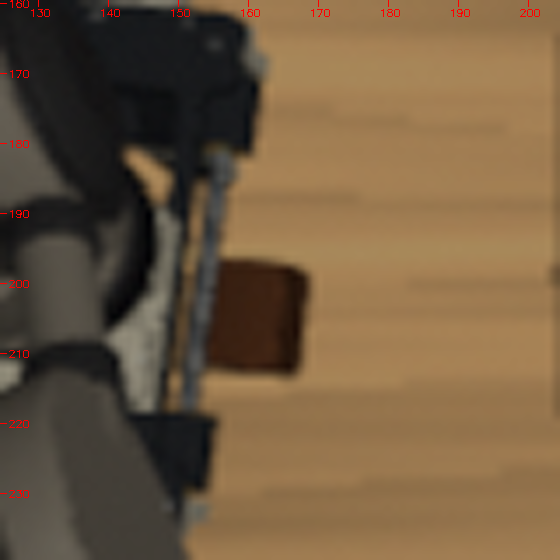

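View pics/s1.png

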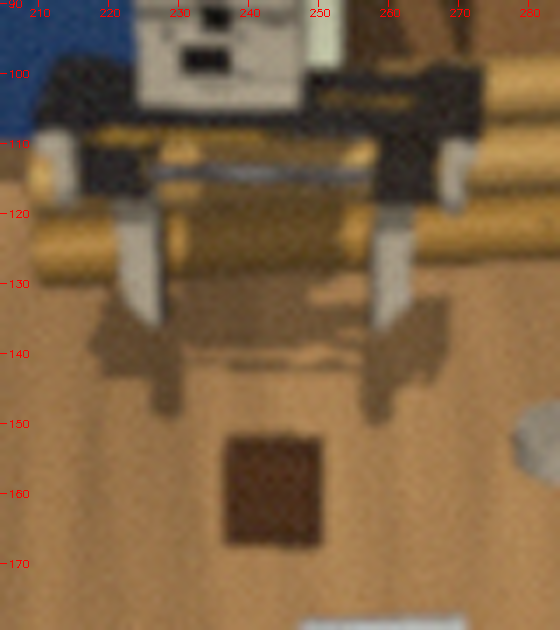

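The fingers straddle the block in x: inner faces at side u≈228 and 258, block at 237–250. I'll check that against the projection, then descend.

```bash
python3 -c "
from h import *
print(proj('side',(524.3,288,108.5)),proj('side',(524.3,288,28)),proj('side',(525.3,287,45)),proj('side',(525.3,272,0)),proj('top',(525.3,287,45)))
print(proj('side',(480,288,108.5)),proj('side',(570,288,108.5)))"; python3 mv.py 525.3 287 130 1.471 525.3 287 38 1.471
```

```text
[243.10487592 135.32973851] [243.58229753 158.15767562] [243.79847116 153.59566017] [244.10587411 168.11370492] [158.95116396 204.281213  ]
[228.95198005 135.55577016] [257.66246443 135.09724364]
[525.3, 287.0, 38.0, 1.471] rot [0. 0. 0.] shift [ 0. -0. 92.]
```

Call:
step_arm --increments "0 0 0 0 0 30 1;0 0 0 0 0 60 1;0 0 0 0 0 80 1;0 0 0 0 0 92 1;0 0 0 0 0 92 1;0 0 0 0 0 92 0;0 0 0 0 0 92 -1;0 0 0 0 0 92 -1;0 0 0 0 0 92 -1;0 0 0 0 0 92 -1;0 0 0 0 0 92 -1"

```text
time: 2.95
tool_pos: [525.4, 287.1, 38.1]
tcp_rot: [3.142, -0.0, 1.471]
contact_force: [-0.4, 0.2, 1.6]
grip_width: 45.9
```

```bash
python3 snap.py 2; python3 -c "
from h import *
crop('pics/raw_top2.png','pics/t2.png',125,160,205,240,7)
crop('pics/raw_side2.png','pics/s2.png',205,100,285,180,7)"
```

```text
2.95 [525.377 287.116  38.092] [ 3.142 -0.     1.471] [-0.438  0.224  1.65 ] [-0.106  0.125 -0.034] 45.871832913211136 q [0.372 0.704 1.546 0.    0.892 0.472]
```

View pics/t2.png

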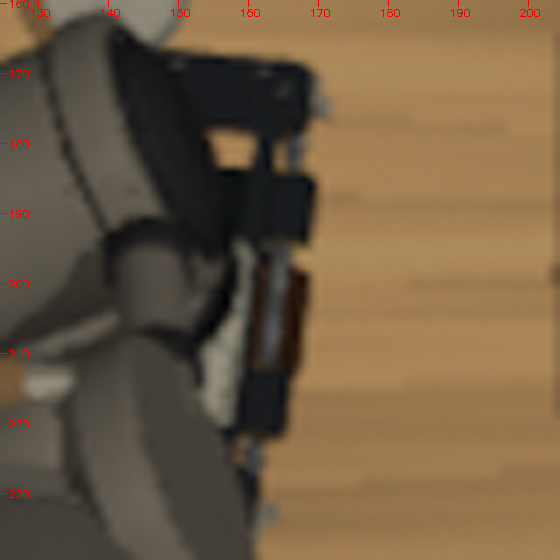

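View pics/s2.png

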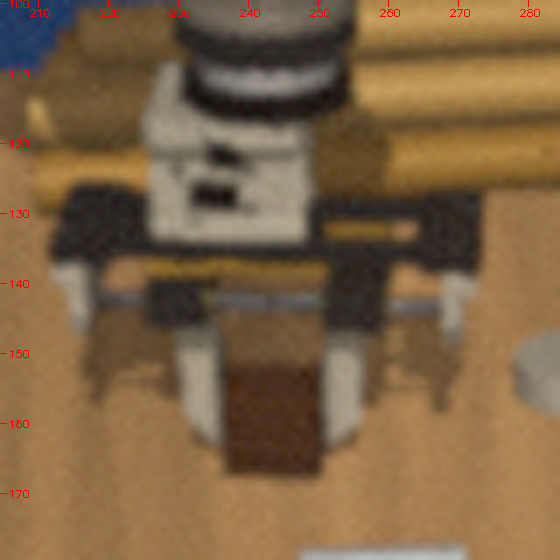

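Width is 45.9 mm, so the block is squarely gripped on its 46 mm side. Next I lift and carry it to above the jig.

```bash
python3 mv.py 525.3 287 38 1.471 525.3 287 138 1.471 567.3 40.3 138 1.601
```

```text
[525.3, 287.0, 138.0, 1.471] rot [0. 0. 0.] shift [   0.    0. -100.]
[567.3, 40.3, 138.0, 1.601] rot [ 0.    0.   -0.13] shift [-241.3   66.4 -100. ]
```

Call:
step_arm --increments "0 0 0 0 0 -15 -1;0 0 0 0 0 -50 -1;0 0 0 0 0 -85 -1;0 0 0 -20 5 -100 -1;0 0 -0.03 -60 16 -100 -1;0 0 -0.06 -105 29 -100 -1;0 0 -0.08 -150 41 -100 -1;0 0 -0.11 -195 54 -100 -1;0 0 -0.13 -228 63 -100 -1;0 0 -0.13 -241.3 66.4 -100 -1;0 0 -0.13 -241.3 66.4 -100 -1;0 0 -0.13 -241.3 66.4 -100 -1;0 0 -0.13 -241.3 66.4 -100 -1"

```text
time: 4.68
tool_pos: [567.1, 41.6, 138.0]
tcp_rot: [-3.142, -0.0, 1.602]
contact_force: [-0.7, -0.5, -0.4]
grip_width: 45.8
```

```bash
python3 snap.py 3; python3 -c "
from h import *
crop('pics/raw_top3.png','pics/t3.png',205,150,275,225,8)
crop('pics/raw_side3.png','pics/s3.png',225,120,295,218,7)
for y in (25.3,55.3):
  for x in (-23,23):
    print(proj('side',(567.3+x,y+.03*x,100)),proj('top',(567.3+x,y+.03*x,100)))
"
```

```text
4.675 [567.112  41.574 138.022] [-3.142 -0.     1.602] [-0.7   -0.519 -0.435] [-0.157  0.041 -0.028] 45.77228561991741 q [-0.062  0.528  1.553  0.     1.06  -0.093]
[251.86802426 180.27885404] [247.27000691 195.10837581]
[269.45178466 179.64817133] [246.78876056 178.90753207]
[251.55100379 174.5539072 ] [236.55339703 195.15696529]
[268.72836547 173.95395276] [236.14453951 178.96102374]
```

View pics/t3.png

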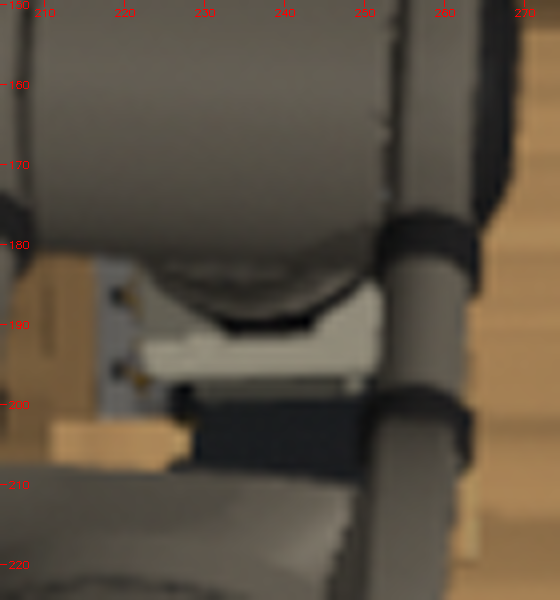

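View pics/s3.png

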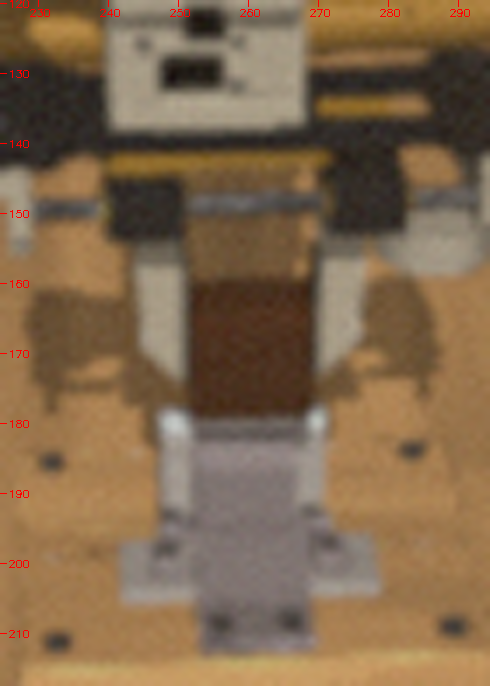

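The side view shows the block's lower edge at v≈180 and u 251.5–269.3. The projection of the commanded pose gives 180 and 251.9–269.5, so they agree. I trim the pose slightly and lower into the mouth while watching the force.

```bash
python3 mv.py 567.3 40.3 138 1.601 566.9 40.9 138 1.601 566.9 40.9 98 1.601
```

```text
[566.9, 40.9, 138.0, 1.601] rot [0. 0. 0.] shift [ 0.6 -0.4 -0. ]
[566.9, 40.9, 98.0, 1.601] rot [0. 0. 0.] shift [ 0.6 -0.4 40. ]
```

Call:
step_arm --increments "0 0 0 0.6 -0.4 8 -1;0 0 0 0.6 -0.4 16 -1;0 0 0 0.6 -0.4 22 -1;0 0 0 0.6 -0.4 27 -1;0 0 0 0.6 -0.4 31 -1;0 0 0 0.6 -0.4 35 -1;0 0 0 0.6 -0.4 38 -1;0 0 0 0.6 -0.4 40 -1;0 0 0 0.6 -0.4 40 -1"

```text
time: 5.9
tool_pos: [566.9, 40.9, 97.8]
tcp_rot: [-3.142, 0.0, 1.601]
contact_force: [0.9, -1.3, -1.9]
grip_width: 45.6
```

```bash
python3 snap.py 4; python3 -c "
from h import *
crop('pics/raw_side4.png','pics/s4.png',225,120,295,218,7)
"
```

```text
5.9 [566.897  40.888  97.837] [-3.142  0.     1.601] [ 0.899 -1.309 -1.862] [-0.449 -0.031 -0.016] 45.632089975161904 q [-0.063  0.578  1.594 -0.     0.97  -0.093]
```

View pics/s4.png

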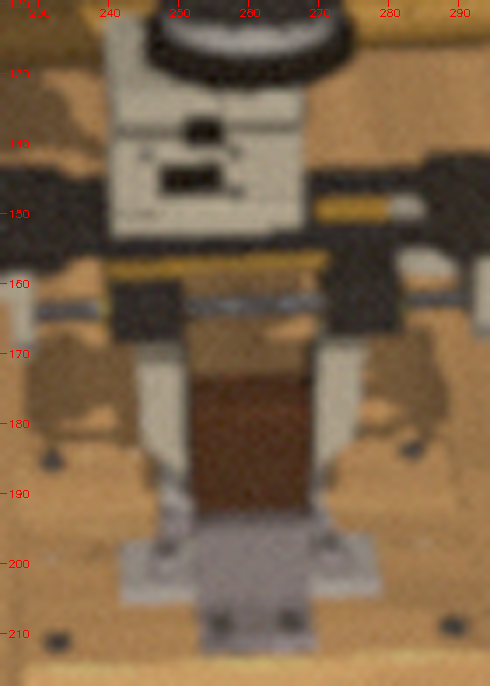

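The block's lower edge is now at v≈193, just above the fence top. The jaw already pushes back at about -1.3 N in y, as expected, so I continue gently.

Call:
step_arm --increments "0 0 0 0 0 3 -1;0 0 0 0 0 6 -1;0 0 0 0 0 9 -1;0 0 0 0 0 12 -1;0 0 0 0 0 12 -1"

```text
time: 6.62
tool_pos: [566.7, 41.0, 85.6]
tcp_rot: [-3.141, -0.0, 1.601]
contact_force: [1.1, -1.2, -1.8]
grip_width: 45.7
```

Call:
step_arm --increments "0 0 0 0 0 4 -1;0 0 0 0 0 8 -1;0 0 0 0 0 12 -1;0 0 0 0 0 15 -1;0 0 0 0 0 17 -1;0 0 0 0 0 17 -1"

```text
time: 7.38
tool_pos: [566.8, 41.0, 68.7]
tcp_rot: [-3.141, -0.0, 1.601]
contact_force: [0.8, -1.3, -1.1]
grip_width: 45.7
```

Call:
step_arm --increments "0 0 0 0 0 1.5 -1;0 0 0 0 0 2.5 -1;0 0 0 0 0 3 -1;0 0 0 0 0 3 -1"

```text
time: 7.88
tool_pos: [567.0, 41.0, 66.1]
tcp_rot: [3.141, -0.0, 1.601]
contact_force: [0.7, -1.7, 0.3]
grip_width: 45.6
```

Call:
step_arm --increments "0 0 0 0 0 0.5 -1;0 0 0 0 0 1 -1;0 0 0 0 0 1 -1"

```text
time: 8.25
tool_pos: [567.0, 41.0, 66.1]
tcp_rot: [3.141, 0.0, 1.601]
contact_force: [-3.4, -1.8, 9.5]
grip_width: 45.8
```

Contact came at TCP z 66.1, exactly the expected stage height (28 mm plus the 38.1 mm grip height). Now I release and retreat.

Call:
step_arm --increments "0 0 0 0 0 -0.8 -1;0 0 0 0 0 -0.8 0.2;0 0 0 0 0 -0.8 0.6;0 0 0 0 0 -0.8 0.6;0 0 0 0 0 -0.8 0.6;0 0 0 0 0 -15 0.6;0 0 0 0 0 -50 0.6;0 0 0 0 0 -100 0.6;0 0 0 0 0 -140 0.6;0 0 0 0 0 -140 0.6"

```text
time: 9.5
tool_pos: [568.7, 40.9, 209.7]
tcp_rot: [3.133, 0.001, 1.601]
contact_force: [0.4, 0.2, -0.2]
grip_width: 73.5
```

```bash
python3 snap.py 5; python3 -c "
from h import *
crop('pics/raw_side5.png','pics/s5.png',225,120,295,218,7)
for p in[(567.4,38.3)]:
  for dx in(-23,23):
    for dy in(-15,15): print(dx,dy,proj('side',(p[0]+dx-.03*dy,p[1]+dy+.03*dx,73)).round(1))
"; python3 mv.py 566.9 40.9 65 1.601 566.9 40.9 205 1.601
```

```text
9.5 [568.691  40.918 209.665] [3.133 0.001 1.601] [ 0.388  0.173 -0.175] [-0.063  0.02   0.008] 73.47177671145269 q [-0.063  0.452  1.465  0.     1.216 -0.093]
-23 -15 [252.2 189.5]
-23 15 [251.5 183.6]
23 -15 [269.6 188.8]
23 15 [268.5 183. ]
[566.9, 40.9, 205.0, 1.601] rot [0. 0. 0.] shift [   0.    0. -140.]
```

View pics/s5.png

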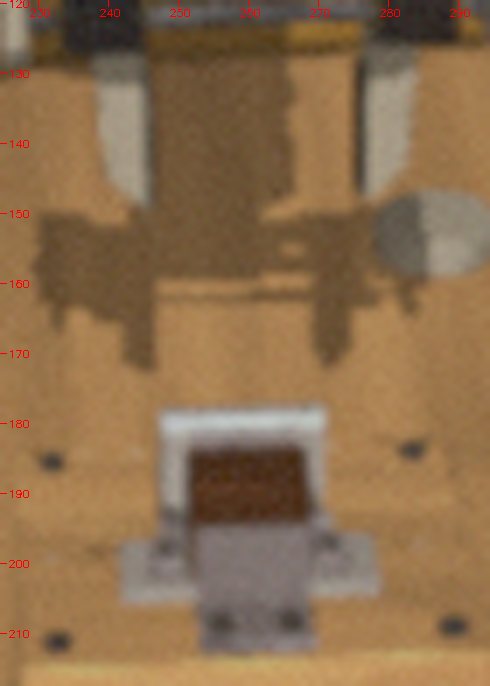

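The block's top shows at u 251.6–268.6, v 183.3–194, level and where the seated block projects (183.6). The jaw is behind it. Now to the shim.

```bash
python3 mv.py 566.9 40.9 205 1.601 540 -367 185 0.1
```

```text
[540.0, -367.0, 185.0, 0.1] rot [ 0.    -0.     1.501] shift [-406.9  -39.2   20. ]
```

Call:
step_arm --increments "0 0 0.17 -45 -4 0 0;0 0 0.34 -90 -8 0 -0.04;0 0 0.51 -135 -13 0 -0.04;0 0 0.68 -180 -17 0 -0.04;0 0 0.85 -225 -22 0 -0.04;0 0 1.02 -270 -26 0 -0.04;0 0 1.19 -315 -30 0 -0.04;0 0 1.35 -365 -35 5 -0.04;0 0 1.501 -400 -39 15 -0.04;0 0 1.501 -406.9 -39.2 20 -0.04;0 0 1.501 -406.9 -39.2 20 -0.04;0 0 1.501 -406.9 -39.2 20 -0.04;0 0 1.501 -406.9 -39.2 20 -0.04"

```text
time: 11.22
tool_pos: [540.4, -365.8, 185.5]
tcp_rot: [3.141, -0.0, 0.102]
contact_force: [0.5, -0.1, -0.3]
grip_width: 43.9
```

```bash
python3 snap.py 6; python3 -c "
from h import *
crop('pics/raw_side6.png','pics/s6.png',215,190,300,310,6)
crop('pics/raw_top6.png','pics/t6.png',350,160,430,230,8)
crop('pics/raw_top6.png','pics/t6j.png',215,170,266,215,15)
"
```

```text
11.225 [ 540.418 -365.816  185.527] [ 3.141 -0.     0.102] [ 0.472 -0.099 -0.334] [-0.065  0.194  0.016] 43.8545726933021 q [-0.712  0.626  1.229  0.     1.285  0.756]
```

View pics/s6.png

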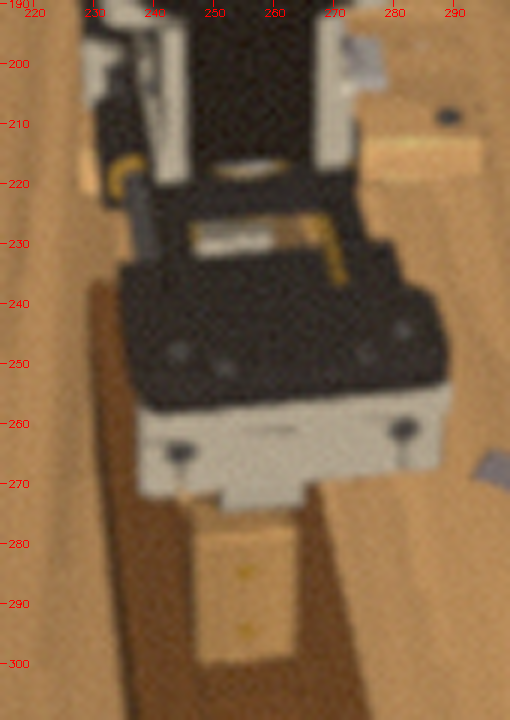

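View pics/t6.png

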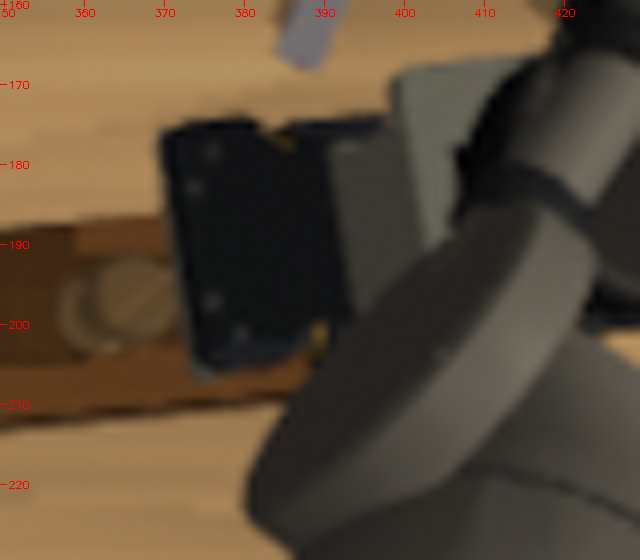

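View pics/t6j.png

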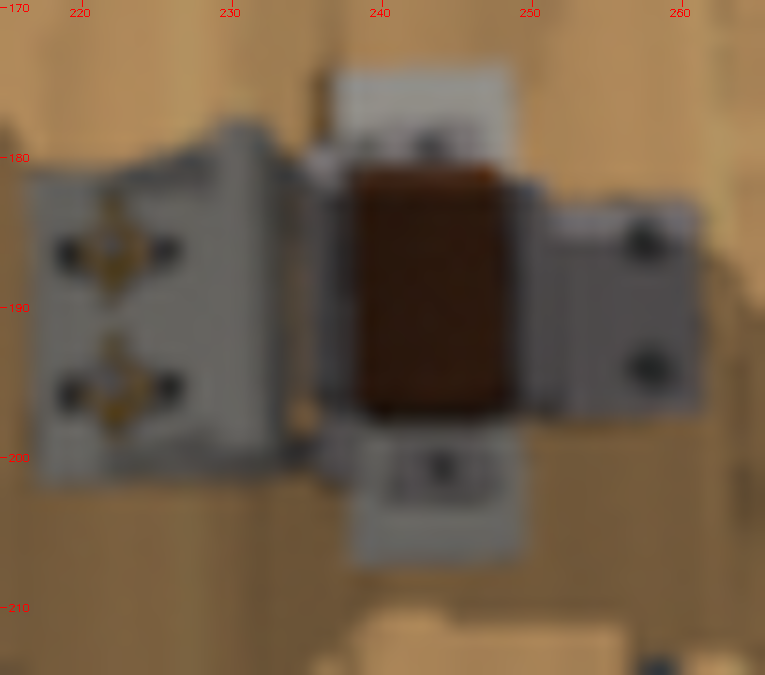

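```bash
python3 -c "
from h import *
print('seat est',onz('top',(243.45,188.9),73))
# finger front face at tip: y = tcp - (22+19) rotated
for d in(22,41): print('finger tip',d,proj('side',(540.4+.1*d,-365.8-d,163.5)))
for d in(22,41): print('edges',proj('side',(540.4+.1*d-9.5,-365.8-d-.95,163.5)),proj('side',(540.4+.1*d+9.5,-365.8-d+.95,163.5)))
# handle -y face at z=85 / 137, for centre 540,-367
for z in(85,137):
  for dx in(-15,15): print(z,dx,proj('side',(540+dx+.8,-367-8+.1*dx,z)))
"
```

```text
seat est [565.84543366  36.58743645  73.        ]
finger tip 22 [257.50851975 273.21044114]
finger tip 41 [259.13533049 281.33546279]
edges [251.84178722 273.78051503] [263.155424   272.64236198]
edges [253.33570711 281.93380653] [264.91417596 280.73926269]
85 -15 [247.92852786 301.45735971]
85 15 [264.527542   299.64760218]
137 -15 [247.53816399 280.2737609 ]
137 15 [264.78374051 278.50657328]
```

The top view shows the block seated flush against the fence (u 238.2–248.7). The handle sits about 1 mm to the robot's side of my aim, so I'll descend around it at x 539.3 with the fingers half open, then look again.

```bash
python3 mv.py 540 -367 185 0.1 539.3 -366.5 116 0.1
```

```text
[539.3, -366.5, 116.0, 0.1] rot [0. 0. 0.] shift [-0.6 -0.6 69. ]
```

Call:
step_arm --increments "0 0 0 -0.6 -0.6 20 -0.04;0 0 0 -0.6 -0.6 40 -0.04;0 0 0 -0.6 -0.6 58 -0.04;0 0 0 -0.6 -0.6 69 -0.04;0 0 0 -0.6 -0.6 69 -0.04;0 0 0 -0.6 -0.6 69 -0.35;0 0 0 -0.6 -0.6 69 -0.35"

```text
time: 12.2
tool_pos: [539.6, -366.7, 116.8]
tcp_rot: [3.141, -0.001, 0.1]
contact_force: [-0.6, -0.1, -0.3]
grip_width: 31.1
```

```bash
python3 snap.py 7; python3 -c "
from h import *
crop('pics/raw_side7.png','pics/s7.png',215,200,300,315,6)
crop('pics/raw_top7.png','pics/t7.png',350,160,430,230,8)
"
```

```text
12.2 [ 539.616 -366.69   116.843] [ 3.141 -0.001  0.1  ] [-0.619 -0.126 -0.275] [-0.059  0.147  0.001] 31.085935802549535 q [-0.714  0.689  1.312  0.     1.139  0.757]
```

View pics/s7.png

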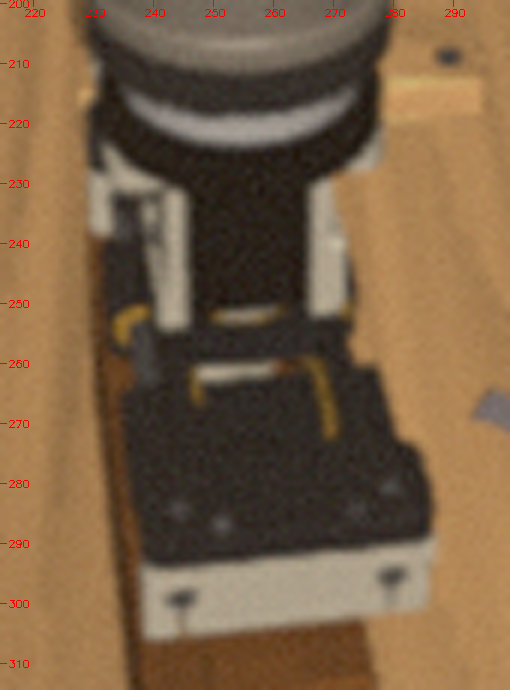

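View pics/t7.png

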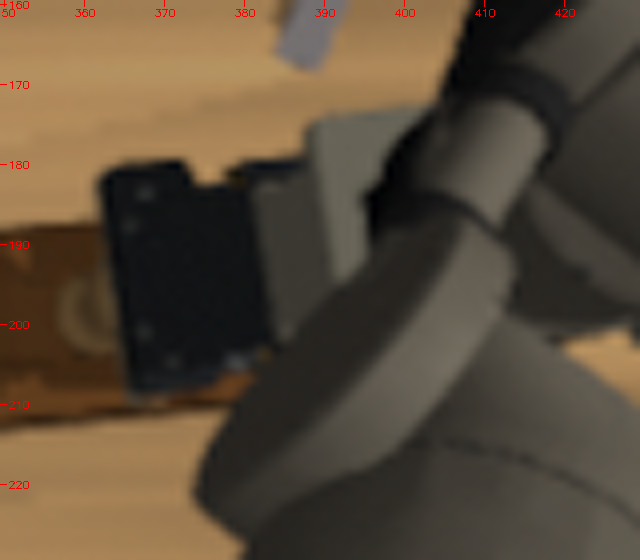

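The fingers are around the handle with no contact (the views are occluded by the wrist). I close in stages and watch the side force.

Call:
step_arm --increments "0 0 0 0 0 0 -0.5;0 0 0 0 0 0 -0.57;0 0 0 0 0 0 -0.57"

```text
time: 12.68
tool_pos: [539.3, -366.4, 116.0]
tcp_rot: [-3.142, -0.0, 0.1]
contact_force: [-0.7, -1.4, -0.3]
grip_width: 19.9
```

The slight -1.4 N in y means the outer finger touched first, putting the handle's centre near y=-368, which agrees with the top view. I shift 1.7 mm that way and grip.

Call:
step_arm --increments "0 0 0 0 1.7 0 -0.57;0 0 0 0 1.7 0 -0.57;0 0 0 0 1.7 0 -1;0 0 0 0 1.7 0 -1;0 0 0 0 1.7 0 -1"

```text
time: 13.3
tool_pos: [539.4, -368.0, 115.9]
tcp_rot: [-3.141, 0.0, 0.1]
contact_force: [-0.8, -0.2, -0.2]
grip_width: 16.0
```

Gripped at 16.0 mm with no residual force. I lift straight up until the tip clears the handles (tip z ≈160), then carry it over the jig.

```bash
python3 mv.py 539.47 -368.19 116 0.1 539.47 -368.19 261 0.1 566 65.5 261 0.03
```

```text
[539.47, -368.19, 261.0, 0.1] rot [0. 0. 0.] shift [   0.    0. -145.]
[566.0, 65.5, 261.0, 0.03] rot [ 0.   -0.    0.07] shift [  69.7 -428.9 -145. ]
```

Call:
step_arm --increments "0 0 0 0 0 -8 -1;0 0 0 0 0 -25 -1;0 0 0 0 0 -50 -1;0 0 0 0 0 -75 -1;0 0 0 0 0 -100 -1;0 0 0 0 0 -125 -1;0 0 0 0 0 -142 -1;0 0 0 0 0 -145 -1;0 0 0 0 0 -145 -1"

```text
time: 14.42
tool_pos: [539.3, -368.0, 261.1]
tcp_rot: [3.142, -0.0, 0.1]
contact_force: [0.1, -0.4, -1.1]
grip_width: 15.4
```

```bash
python3 snap.py 8; python3 -c "
from h import *
crop('pics/raw_side8.png','pics/s8.png',200,170,310,310,5)
"
```

```text
14.425 [ 539.31  -368.006  261.142] [ 3.142 -0.     0.1  ] [ 0.082 -0.401 -1.07 ] [-0.056  0.203 -0.016] 15.38466470408928 q [-0.716  0.578  1.107  0.     1.456  0.755]
```

View pics/s8.png

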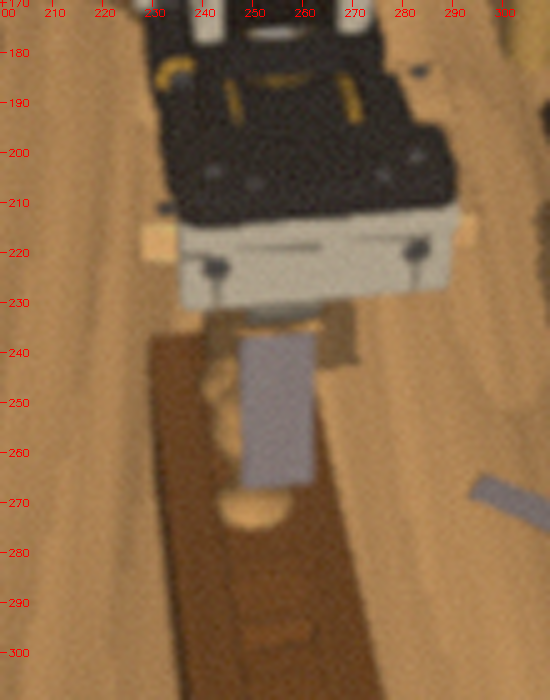

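The shim is out: the blade shows at u 248–263, v 236–267, upright, and both round-handled tools stay put. Carrying it to the jig.

```bash
python3 mv.py 539.47 -368.19 261 0.1 566 65.5 261 0.03 566 65.5 220 0.03
```

```text
[566.0, 65.5, 261.0, 0.03] rot [ 0.   -0.    0.07] shift [  69.7 -428.9   -0. ]
[566.0, 65.5, 220.0, 0.03] rot [ 0.   -0.    0.07] shift [  69.7 -428.9   41. ]
```

Call:
step_arm --increments "0 0 0 4 -25 0 -1;0 0 0.01 12 -75 0 -1;0 0 0.02 20 -125 0 -1;0 0 0.03 29 -175 0 -1;0 0 0.04 37 -225 0 -1;0 0 0.05 45 -275 0 -1;0 0 0.06 53 -325 0 -1;0 0 0.07 61 -375 0 -1;0 0 0.07 68 -415 0 -1;0 0 0.07 69.7 -428.9 0 -1;0 0 0.07 69.7 -428.9 20 -1;0 0 0.07 69.7 -428.9 40 -1;0 0 0.07 69.7 -428.9 60 -1;0 0 0.07 69.7 -428.9 72 -1;0 0 0.07 69.7 -428.9 72 -1;0 0 0.07 69.7 -428.9 72 -1"

```text
time: 16.52
tool_pos: [566.5, 65.4, 189.7]
tcp_rot: [3.142, -0.001, 0.03]
contact_force: [1.0, -0.2, -0.6]
grip_width: 16.1
```

```bash
python3 snap.py 9; python3 -c "
from h import *
crop('pics/raw_side9.png','pics/s9.png',225,120,295,218,7)
crop('pics/raw_top9.png','pics/t9.png',205,150,275,225,8)
for dx in(-12,0,12): print(dx,proj('side',(566+dx,65.5+.03*dx,88)).round(2),proj('side',(566+dx,65.5+.03*dx,158)).round(2))
"
```

```text
16.525 [566.511  65.368 189.727] [ 3.142 -0.001  0.03 ] [ 1.029 -0.161 -0.628] [-0.026  0.154 -0.007] 16.05731919367169 q [-0.019  0.475  1.486 -0.     1.18   1.522]
-12 [255.06 176.4 ] [254.97 153.22]
0 [259.49 176.24] [259.54 153.08]
12 [263.91 176.09] [264.11 152.93]
```

View pics/s9.png

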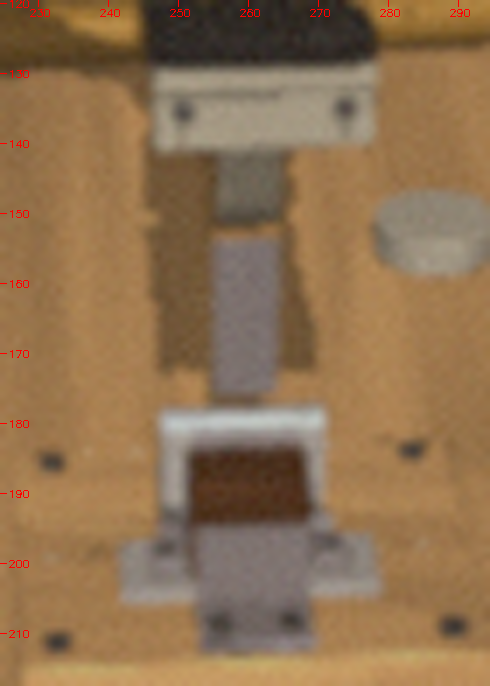

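View pics/t9.png

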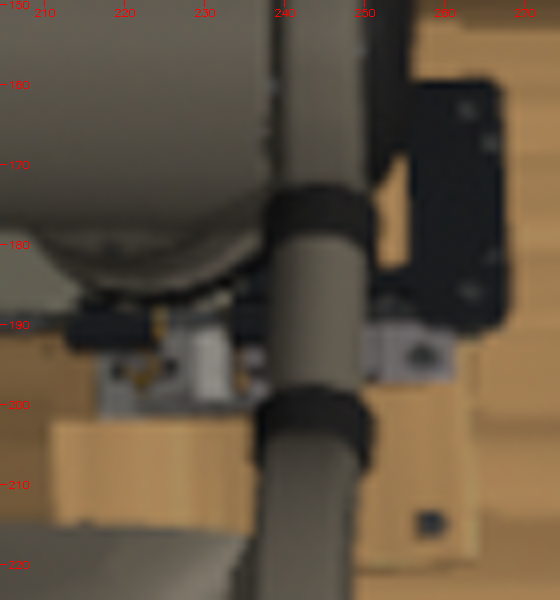

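The blade shows at u 254.8–264.3 with its tip at v≈176, centred on the cheek (u 247.5–271) and upright. That matches the projection. I lower it stepwise, watching forces.

Call:
step_arm --increments "0 0 0 0 0 5 -1;0 0 0 0 0 10 -1;0 0 0 0 0 14 -1;0 0 0 0 0 18 -1;0 0 0 0 0 18 -1"

```text
time: 17.25
tool_pos: [565.9, 65.7, 170.6]
tcp_rot: [-3.141, 0.001, 0.03]
contact_force: [-0.1, -1.1, -0.7]
grip_width: 15.8
```

```bash
python3 snap.py 10; python3 -c "
from h import *
crop('pics/raw_side10.png','pics/s10.png',225,120,295,218,7)
"
```

```text
17.25 [565.86   65.654 170.559] [-3.141  0.001  0.03 ] [-0.112 -1.074 -0.665] [-0.017  0.203  0.032] 15.823118443903935 q [-0.019  0.494  1.511  0.     1.137  1.522]
```

View pics/s10.png

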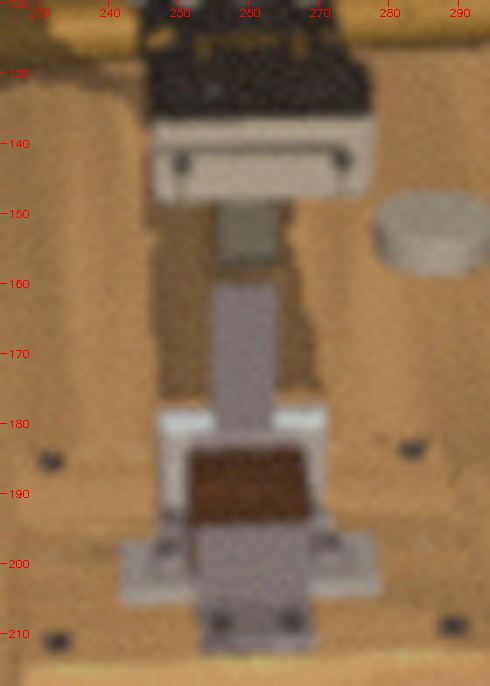

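The blade passes in front of the cheek and behind the jaw, with its tip at the mouth. I continue.

Call:
step_arm --increments "0 0 0 0 0 3 -1;0 0 0 0 0 6 -1;0 0 0 0 0 9 -1;0 0 0 0 0 9 -1"

```text
time: 17.85
tool_pos: [565.9, 65.6, 161.7]
tcp_rot: [-3.141, 0.001, 0.03]
contact_force: [-0.2, 0.9, -0.9]
grip_width: 15.8
```

Call:
step_arm --increments "0 0 0 0 0 2.5 -1;0 0 0 0 0 5 -1;0 0 0 0 0 5 -1"

```text
time: 18.23
tool_pos: [565.9, 65.6, 156.7]
tcp_rot: [-3.141, 0.0, 0.03]
contact_force: [-0.3, 0.0, -0.6]
grip_width: 16.2
```

Call:
step_arm --increments "0 0 0 0 0 2 -1;0 0 0 0 0 4 -1;0 0 0 0 0 4 -1"

```text
time: 18.6
tool_pos: [566.0, 65.6, 152.8]
tcp_rot: [-3.141, 0.0, 0.03]
contact_force: [-0.3, -0.4, -1.4]
grip_width: 15.8
```

Call:
step_arm --increments "0 0 0 0 0 2 -1;0 0 0 0 0 4 -1;0 0 0 0 0 4 -1"

```text
time: 18.98
tool_pos: [566.0, 65.6, 148.8]
tcp_rot: [-3.141, 0.0, 0.03]
contact_force: [-0.6, -0.3, -0.7]
grip_width: 15.8
```

Call:
step_arm --increments "0 0 0 0 0 2 -1;0 0 0 0 0 3 -1;0 0 0 0 0 3 -1"

```text
time: 19.35
tool_pos: [566.0, 65.6, 145.9]
tcp_rot: [-3.141, 0.0, 0.03]
contact_force: [-0.7, -0.1, -0.4]
grip_width: 16.1
```

Call:
step_arm --increments "0 0 0 0 0 1 -1;0 0 0 0 0 2 -1;0 0 0 0 0 2 -1"

```text
time: 19.73
tool_pos: [566.0, 65.7, 143.9]
tcp_rot: [-3.141, 0.0, 0.03]
contact_force: [1.0, -0.4, -0.8]
grip_width: 16.0
```

Call:
step_arm --increments "0 0 0 0 0 1 -1;0 0 0 0 0 2 -1;0 0 0 0 0 2 -1"

```text
time: 20.1
tool_pos: [566.1, 65.7, 141.9]
tcp_rot: [-3.141, -0.0, 0.03]
contact_force: [0.7, 1.0, -1.7]
grip_width: 16.0
```

Call:
step_arm --increments "0 0 0 0 0 1 -1;0 0 0 0 0 2 -1;0 0 0 0 0 2 -1"

```text
time: 20.48
tool_pos: [566.1, 65.8, 139.9]
tcp_rot: [-3.141, -0.0, 0.03]
contact_force: [0.0, 1.3, -0.5]
grip_width: 15.9
```

The side force (+1.3 N, y drifting from 65.5 to 65.8) shows the blade now rubbing on the jaw side. I ease over +0.3 mm and keep lowering in small steps.

Call:
step_arm --increments "0 0 0 0 -0.3 0 -1;0 0 0 0 -0.3 1 -1;0 0 0 0 -0.3 1 -1"

```text
time: 20.85
tool_pos: [566.0, 65.9, 138.9]
tcp_rot: [-3.142, 0.0, 0.03]
contact_force: [-0.2, 2.1, -1.4]
grip_width: 16.0
```

Call:
step_arm --increments "0 0 0 0 0 1 -1;0 0 0 0 0 1 -1;0 0 0 0 0 1 -1"

```text
time: 21.22
tool_pos: [566.0, 65.9, 137.9]
tcp_rot: [-3.142, 0.0, 0.03]
contact_force: [0.2, 0.5, -2.1]
grip_width: 16.1
```

```bash
python3 -c "
from plant import *
o=get_obs();print(o['tool_pos'],o['contact_force'],o['moment'],o['tcp_rot'])"
```

```text
[566.030344    65.93301109 137.9329564 ] [ 0.22581137  0.50967245 -2.08101777] [0.12036138 0.05785787 0.0309531 ] [-3.14153517e+00  8.97297915e-05  2.98173108e-02]
```

Call:
step_arm --increments "0 0 0 0 0 1.5 -1;0 0 0 0 0 1.5 -1;0 0 0 0 0 1.5 -1"

```text
time: 21.6
tool_pos: [566.1, 65.9, 136.6]
tcp_rot: [-3.142, -0.0, 0.03]
contact_force: [1.0, 0.2, -0.3]
grip_width: 15.7
```

Call:
step_arm --increments "0 0 0 0 0 1.5 -1;0 0 0 0 0 1.5 -1;0 0 0 0 0 1.5 -1"

```text
time: 21.98
tool_pos: [566.3, 65.9, 135.5]
tcp_rot: [-3.142, -0.001, 0.03]
contact_force: [-0.8, 1.1, 5.1]
grip_width: 15.6
```

```bash
python3 -c "
from plant import *
o=get_obs();print(o['tool_pos'],o['contact_force'],o['moment'],o['tcp_rot'])"
```

```text
[566.32919327  65.93365581 135.46634418] [-0.79748842  1.0776243   5.11779287] [0.19456333 0.27879286 0.02193832] [-3.14155402e+00 -9.59492177e-04  2.98202612e-02]
```

Resistance has appeared at fz≈5–6 N with almost no side force, so the blade bears on both plates. At this depth it is 5.3 mm thick at the plate edge, within the 5–6.5 mm gap range. A tiny sideways probe will confirm it.

Call:
step_arm --increments "0 0 0 0 0.5 0 -1;0 0 0 0 0.5 0 -1;0 0 0 0 0.5 0 -1"

```text
time: 22.35
tool_pos: [566.3, 65.9, 135.5]
tcp_rot: [-3.141, -0.001, 0.03]
contact_force: [-0.9, 2.9, 5.2]
grip_width: 15.8
```

Call:
step_arm --increments "0 0 0 0 -1 0 -1;0 0 0 0 -1 0 -1;0 0 0 0 -1 0 -1"

```text
time: 22.72
tool_pos: [566.3, 66.0, 135.5]
tcp_rot: [3.141, -0.001, 0.03]
contact_force: [-0.7, -0.7, 5.5]
grip_width: 16.0
```

Call:
step_arm --increments "0 0 0 0 0.5 0 -1;0 0 0 0 0.5 0 -1;0 0 0 0 0.5 0 -1"

```text
time: 23.1
tool_pos: [566.3, 66.0, 135.4]
tcp_rot: [-3.142, -0.001, 0.03]
contact_force: [0.3, 1.2, 5.4]
grip_width: 16.1
```

```bash
python3 -c "
from plant import *
o=get_obs();print(o['tool_pos'],o['contact_force'],o['moment'],o['tcp_rot'])"
```

```text
[566.30983782  65.9525298  135.44838536] [0.26465628 1.21323301 5.35931908] [ 0.11679585  0.25446062 -0.02361006] [-3.14150479e+00 -8.91336873e-04  2.97812454e-02]
```

The ±0.5 mm sideways commands moved the blade less than 0.1 mm, and the force reversed from +2.9 to -0.7 N. It is held on both sides. I ease the side push (+0.3 mm) and snug slightly.

Call:
step_arm --increments "0 0 0 0 -0.3 0 -1;0 0 0 0 -0.3 0.6 -1;0 0 0 0 -0.3 0.6 -1;0 0 0 0 -0.3 0.6 -1;0 0 0 0 -0.3 0.6 -1"

```text
time: 23.72
tool_pos: [566.4, 66.0, 135.1]
tcp_rot: [3.141, -0.001, 0.03]
contact_force: [-0.5, 0.2, 6.9]
grip_width: 16.1
```

```bash
python3 snap.py 11; python3 -c "
from h import *
crop('pics/raw_side11.png','pics/s11.png',225,130,295,218,7)
a=cv2.resize(cv2.imread('pics/raw_side11.png'),(800,600));cv2.imwrite('pics/side11.png',a)
a=cv2.resize(cv2.imread('pics/raw_top11.png'),(800,600));cv2.imwrite('pics/top11.png',a)
"
```

```text
23.725 [566.376  65.994 135.148] [ 3.141 -0.001  0.03 ] [-0.521  0.196  6.922] [-0.047  0.353  0.035] 16.11237977991658 q [-0.018  0.533  1.553 -0.     1.054  1.523]
```

View pics/s11.png

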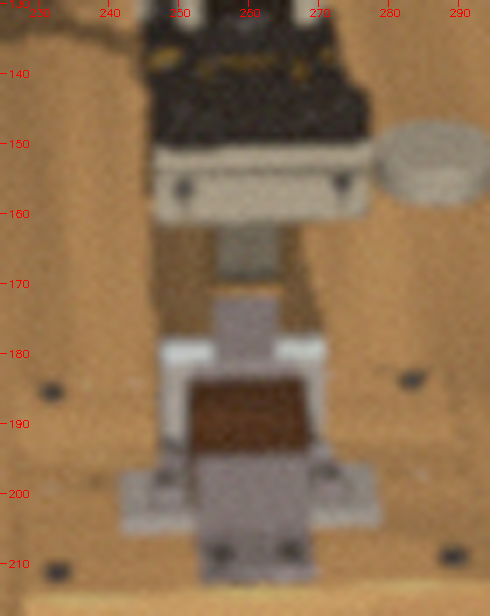

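View pics/side11.png

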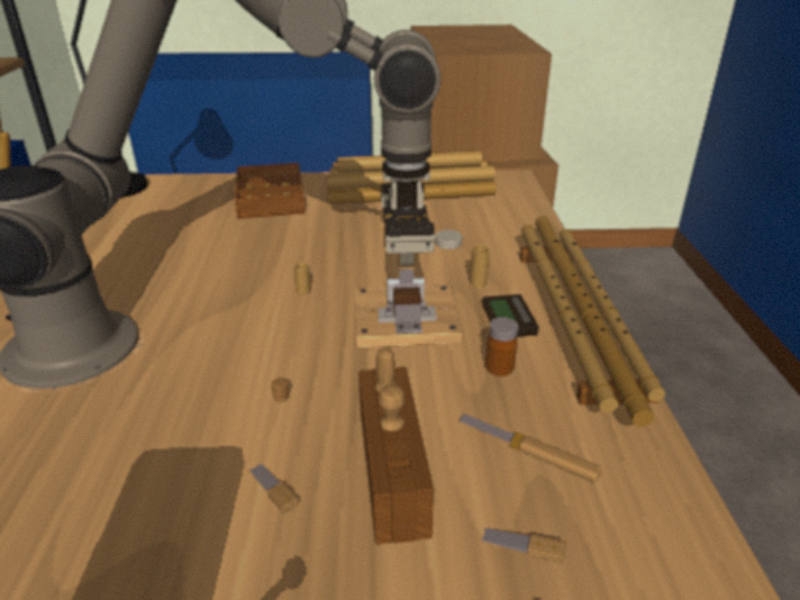

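View pics/top11.png

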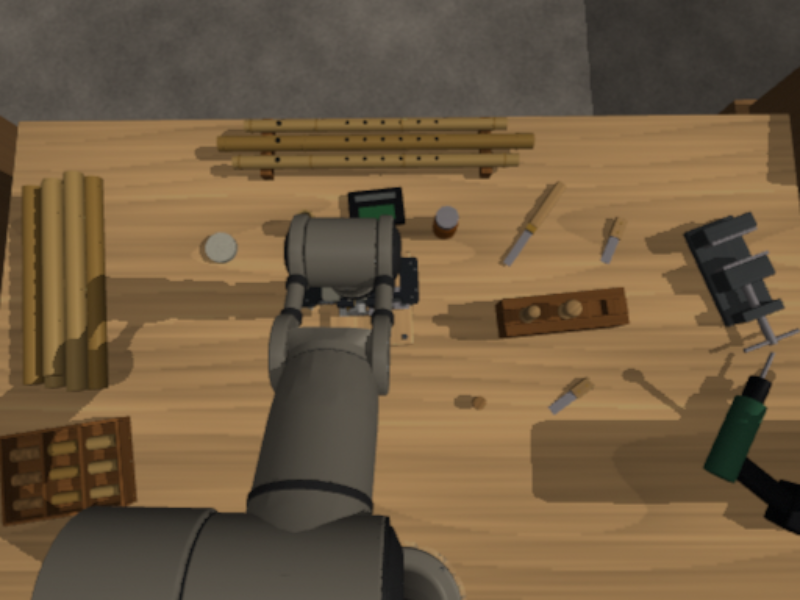

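Views show the block flush and level and the blade upright between the plates. It has not slipped in the grip: the finger-to-blade offset is still ~2 px, as before insertion. Bystanders are unmoved. One more small nudge will tell firm drag from loose sliding.

Call:
step_arm --increments "0 0 0 0 0 0.5 -1;0 0 0 0 0 1 -1;0 0 0 0 0 1 -1;0 0 0 0 0 1 -1"

```text
time: 24.32
tool_pos: [566.5, 66.0, 134.6]
tcp_rot: [3.141, -0.002, 0.03]
contact_force: [-1.2, 0.0, 9.9]
grip_width: 15.8
```

Call:
step_arm --increments "0 0 0 0 0 0 -1;0 0 0 0 0 0 -1;0 0 0 0 0 0 -1"

```text
time: 24.7
tool_pos: [566.5, 66.0, 134.6]
tcp_rot: [3.141, -0.002, 0.03]
contact_force: [-2.6, 0.2, 10.1]
grip_width: 16.0
```

Steady at 10 N down, with about 0 N side force and nothing moving. Handing in.

```bash
python3 -c "
from plant import *
print(close_job()); o=get_obs(); print(o['time'],o['tool_pos'],o['contact_force'],o['grip_width'])"
```

```text
the job is handed in; nothing more can be done
None
the job is handed in; nothing more can be done
```

I seated the block in the jig and released it. I then took the flat-handled shim from the rack, lowered it upright between the jaw and cheek plates until it dragged on both, and handed the job in at about 24.7 s, still gripping the handle.

**Block:** It touched the stage at the expected height (28 mm). After release both camera views showed it level and flush to the fence.

**Shim:**
- **Bearing:** Sideways commands of ±0.5 mm moved it less than 0.1 mm and reversed the side force, so it bears on both plates.
- **Force:** At hand-in the reading was a steady 10 N of upward resistance, with about 0.2 N across the plates and −2.6 N along them.
- **Alignment and grip:** It was upright, turned to the jig's measured angle, and had not slipped in the grip. Grip width was 16.0 mm.

**Other things on the bench:** The last pictures showed everything visible still in place. The arm hid the front bamboo tube in the top view, but the side view showed both tubes standing.

**Disagreements:**
- The two cameras differed by up to about 3 mm on jig and handle positions, so I settled the final centring by contact force.
- The shim depth puts the plate gap at about 5.4 mm, while the pictures suggested about 5.8 mm. I trusted the contact probe.

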